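Take the blue-capped vial out of the two-port chamber

ROBOT

A 7-joint arm with a two-finger parallel gripper is mounted at the origin on a cart in front of the work surface, level with it; the furniture and walls round the work are solid. World frame = base frame: x ahead of the robot, y to its left, z up, the work surface at z = 0. Lengths are in m, angles in rad, forces in N, time in s.
With the tool pointing down it reaches from about 0.4 to 0.85 m from the base axis. Payload 4.5 kg.
Tool frame: the origin (TCP) lies at the very end of the fingers, on their centre line; the grasp point (between the pads) lies behind it (r.grip_depth is the z of the grasp point in the tool frame, in m); z points along the fingers, y is the direction in which the jaws open and shut (so a half turn about z gives the same grasp; the last joint's range is limited). The gripper opens to 88 mm and grips with 3 to 60 N. Pads are 18 mm wide; open, the fingers measure 123 mm over their backs; the gripper's body (75 mm by 187 mm) begins 45 mm behind the grasp point.
Start: joints at [-1.301, 0.689, -0.195, 1.565, 0.157, 0.902, -0.215], TCP at [0.146, 0.608, 0.205] pointing down, gripper open.
Joint ranges: [-3.01, 3.01], [-0.46, 2.08], [-1.47, 1.51], [0.13, 2.56], [-1, 4.14], [0.04, 2.09], [-2.66, 2.66]. Speed limits (rad/s): [2.57, 2.57, 3.14, 3.14, 3.14, 3.14, 3.14].

INTERFACE

Orientations are given as a unit quaternion [x, y, z, w].
In Python, from plant import sensors, cams, r gives the robot as it stands. The module is installed in compiled form; this text tells all that it offers.
- The arm moves only by the tool drive_tool, never from a script. Its argument "series" is a list that holds one entry, the list of rows, each a list of 5 numbers: the shift along the world's x, y, z in mm, then the turn about the world's z in rad, then the finger opening in mm, from 0 to 88.1. A call has 1 to 10 rows; each row shifts and turns the commanded pose from where the row before left it; what a row does not reach is not made up. A row lasts 1/10 s, in which the tool goes at most 50 mm and 8.59 degrees, less where a joint would pass 70% of its speed; a pose out of reach is approached as far as the arm can. A call with a gripper value outside its range is refused whole. The fingers move at their own pace and stop on an object; "force" is the grip in N (left out, the last holds). Time passes only in rows, so rows that do not move let the fingers close. It gives the time, the measured TCP pose, the force and the opening at its end, in the units of the state.
- sensors.get_state(): the state, without advancing time (a new reading comes with each control period).
- cams.snapshot(name): name is "scene" or "top"; returns the picture (480x640x3 uint8, blue, green, red); there is no depth.
- cams.camera_model(name): a dict with "fx", "fy", "cx", "cy" (pixels), "camera_from_world" (4x4, takes a point from world to camera coordinates). Camera axes: x right, y down, z forward; pixel columns grow to the right and rows downward; lengths in m; the calibration is good to about 2 mm. A picture is of the moment at which its call begins. camera_model takes no time and is no camera call.
- r.finish_job(): hands the job in, once; it reports no verdict.
Trained networks look in the newest picture that a camera, given by its name, has taken for a name from the list of things; names that differ only in an ending like _2 or _b are one class to them, and where a whole thing is asked for, a point or a joint stands for the part that bears it (a point fixed in the world has none). Each returns a list of dicts, best first, with "confidence" (0 to 1); they miss things now and then, are a little off and sometimes report something else, mostly with a low value. They report only what shows in the picture. A call takes as long as a camera call. They do not tell look-alikes from the thing itself.
- cams.trace(camera, name): "mask" (480x640 bool, what is visible of it) and "at" ([column, row] in pixels, amid what is visible of it).
- cams.mark_of(camera, name): "at" ([column, row] in pixels: a listed point, or the origin of a listed thing).
The state is a dict: "clock": time; "q": joint angles; "qd": joint speeds; "joint_torque": joint torques, N m; "tool_pos": TCP position; "eef_rot": TCP orientation; "contact_force": force on the tool from outside, world axes, zero at the start; "moment": the same for the moment, N m; "opening": opening from 0.0 (shut) to 1.0 (fully open).
Only numpy, scipy, OpenCV 4.12 (cv2) and the standard library are available. Lean on these libraries where they do the work, as an engineer would, in place of code of your own. Each camera call takes 0.05 s, during which the arm holds its last target.

TASK

Reach down through the round port of the clear chamber, lift the vial with the blue cap off its pedestal and out through the port, and stand it upright in the middle of the round plate of the stirrer. Keep it upright on the way and set it down gently rather than dropping it. Do not knock hard against the chamber, and leave the vial with the red cap on its pedestal.

Things in the scene. Friction and masses are not known exactly. Their poses are not given: they have to be found in the camera images.
- vial_blue: vial to move: amber glass, blue screw cap, 60 mm tall; glass 28 mm across, cap 30 mm across, 38 to 60 mm above the foot; 35 to 70 g. Origin at the centre of its foot, z to the cap. Stands on one of the chamber's two pedestals (which one varies), within 5 mm of the port's axis; foot 50 mm, cap top 110 mm above the worktop, 10 mm below the chamber's top. Grip it round the cap
- vial_red: same vial with a red cap, on the other pedestal; stays there
- chamber: fixed clear-walled box 146 deep (x), 290 wide (y), 120 mm high; origin: centre of underside, on the worktop. White 6 mm top plate with two round 120 mm ports at its y = +70 and -70 mm, x = 0; under each a steel pedestal 42 mm across, top at 50 mm. Open fingers only part way (60 mm) to enter. A 340 mm tall instrument stands close behind, over x > 0.555, -0.23 < y < 0.09 m: pass in front of it
- stirrer_plate (a point): centre of the top face of the round metal plate, 119 mm in diameter, of the white magnetic stirrer to the right of the chamber; the face is level, 63 mm above the worktop, and is the highest part of the stirrer, which is fixed. z up; x points away from its front knob
Mind the look-alikes: they are no part of the job. Leave any green look-alike of the vial_red alone.

How it is judged:
By the outcome, as a careful person would: the job done as asked, in the order asked, and still so for the second after the job is handed in, with the robot touching nothing.
It also fails if it takes over 42 s, if anything falls off the work surface, if the arm or the gripper's body presses on something with over 40 N, if the wrist force passes 120 N, or if a joint passes its speed limit or range.

## Working session

There is one attempt and no reset: what is moved stays moved. The work goes in short steps, Python scripts to look and compute and a tool call to move; the robot and the scene stay as the last step left them, time stands still between calls to the robot, and variables do not carry over. Pictures are saved under pics/ and viewed, and the job is handed in when it is done.

Besides the shell and the picture viewer there is one more tool, called after "Call:" as name(argument=value, ...) on one line, values as JSON. drive_tool: Moves the arm, as the interface text tells. Its arguments: {"type":"object","properties":{"series":{"type":"array","items":{"type":"array","items":{"type":"array","items":{"type":"number"}}}},"force":{"type":"number"}},"required":["series"]}

```bash
mkdir -p pics; python3 - <<'E'
from plant import sensors,cams,r
import cv2
s=sensors.get_state();print(s['clock'],s['tool_pos'],s['eef_rot'],s['opening'],r.grip_depth)
for c in('scene','top'):
    cv2.imwrite(f'pics/{c}0.png',cams.snapshot(c))
    for n in('vial_blue','vial_red','chamber','stirrer_plate'):
        for d in cams.mark_of(c,n)[:3]: print(c,n,d)
        for d in cams.trace(c,n)[:3]: print(c,n,'trace',d['at'],d['confidence'],d['mask'].sum())
    print(cams.camera_model(c))
E
```

```text
0.0 [0.1459255  0.60699838 0.20369916] [ 1.17589174e-01  9.93061889e-01 -9.32223480e-04 -3.20373168e-05] 1.0010225356059916 -0.0187
scene vial_blue {'at': [208.0, 224.7], 'confidence': 0.72}
scene vial_blue trace [200.5, 207.3] 0.7 279
scene vial_red {'at': [254.8, 257.0], 'confidence': 0.92}
scene vial_red {'at': [463.9, 309.1], 'confidence': 0.86}
scene vial_red trace [467.5, 301.2] 0.83 533
scene vial_red trace [251.1, 242.8] 0.55 392
scene chamber {'at': [231.7, 256.6], 'confidence': 0.78}
scene chamber trace [229.9, 234.1] 0.93 13583
scene stirrer_plate {'at': [375.6, 282.4], 'confidence': 0.86}
scene stirrer_plate trace [367.8, 303.2] 0.77 8231
{'fx': 450.09884574071117, 'fy': 450.09884574071117, 'cx': 314.3004890631316, 'cy': 236.649212713003, 'camera_from_world': array([[ 0.65852805, -0.75240199, -0.01523353, -0.54461389],
       [-0.54769518, -0.46528276, -0.6953718 ,  0.25328058],
       [ 0.51611123,  0.46626516, -0.71848869,  0.71177495],
       [ 0.        ,  0.        ,  0.        ,  1.        ]])}
top vial_blue {'at': [242.1, 269.6], 'confidence': 0.78}
top vial_blue t
[... 152 characters left out ...]
d trace [271.2, 270.0] 0.68 9257
top vial_red trace [453.9, 192.4] 0.54 213
top vial_red trace [302.2, 265.4] 0.46 159
top chamber {'at': [278.4, 271.4], 'confidence': 0.88}
top stirrer_plate {'at': [402.8, 222.4], 'confidence': 0.82}
top stirrer_plate trace [400.1, 234.8] 0.67 4868
top stirrer_plate trace [241.5, 267.7] 0.53 207
{'fx': 436.0357986607654, 'fy': 436.0357986607654, 'cx': 323.2948537498187, 'cy': 234.35391373289644, 'camera_from_world': array([[-0.01401733, -0.99964923, -0.02247051, -0.19320341],
       [-0.98603311,  0.01754932, -0.16562223,  0.55312275],
       [ 0.16595847,  0.01983508, -0.98593324,  0.96685626],
       [ 0.        ,  0.        ,  0.        ,  1.        ]])}
```

View pics/scene0.png

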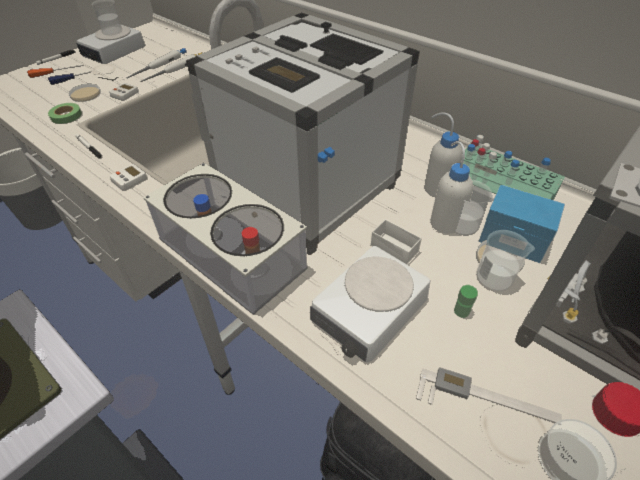

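View pics/top0.png

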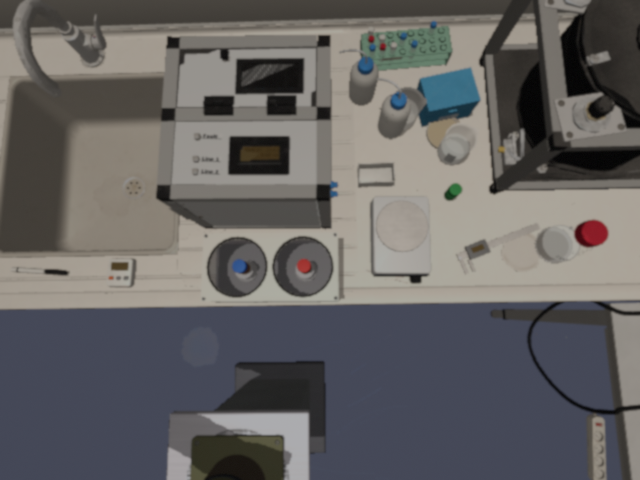

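```bash
python3 - <<'E'
import cv2,numpy as np
a=cv2.imread('pics/scene0.png')[170:290,140:300];b=cv2.imread('pics/top0.png')[210:330,200:360]
cv2.imwrite('pics/crop0.png',np.vstack([cv2.resize(x,(400,300),interpolation=2) for x in(a,b)]))
E
```

```text
(no output)
```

View pics/crop0.png

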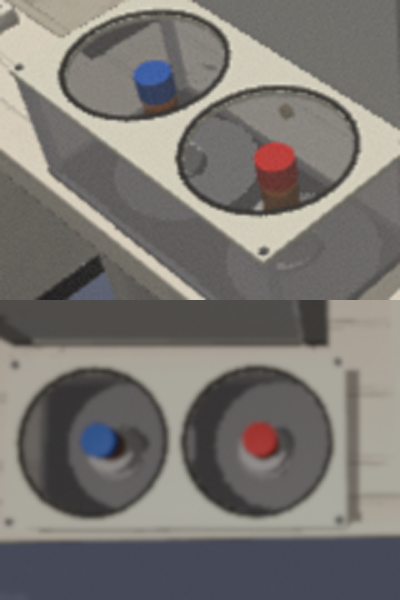

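Candidates for the blue vial:
- Blue-capped vial in the left port: scene (202,203), top (239,267). This is the one I'm choosing.
- Red-capped vial in the right port: scene (250,238), top (304,266).
- Green-capped look-alike: scene (466,301), top (454,191).
- Blue caps on wash bottles: scene (450,140) and (459,172).

The close crop shows the blue cap in the left port. Next I'll measure it by fitting outlines in both views.

```bash
cat > h.py <<'E'
import numpy as np,cv2
from scipy.optimize import least_squares
def proj(m,P):
    P=np.atleast_2d(P);c=P@m['camera_from_world'][:3,:3].T+m['camera_from_world'][:3,3]
    return np.c_[m['fx']*c[:,0]/c[:,2]+m['cx'],m['fy']*c[:,1]/c[:,2]+m['cy']]
def cyl(x,y,z1,z0,rad):
    a=np.linspace(0,2*np.pi,48,endpoint=False)
    return np.vstack([np.c_[x+rad*np.cos(a),y+rad*np.sin(a),np.full(48,z)] for z in(z0,z1)])
def blob(img,box,col):
    u0,v0,u1,v1=box;h=cv2.cvtColor(img,cv2.COLOR_BGR2HSV)[v0:v1,u0:u1].astype(int)
    H,S,V=h[...,0],h[...,1],h[...,2]
    m={'blue':(abs(H-112)<14)&(S>110)&(V>60),'red':((H<6)|(H>172))&(S>130)&(V>110)}[col].astype(np.uint8)
    n,l,st,c=cv2.connectedComponentsWithStats(m);k=1+st[1:,4].argmax()
    s=st[k];return np.array([s[0]+u0-.5,s[1]+v0-.5,s[0]+s[2]+u0-.5,s[1]+s[3]+v0-.5]),s[4],c[k]+[u0,v0]
def moments(m,p):
    hull=cv2.convexHull(proj(m,cyl(p[0],p[1],p[2],p[2]-.022,.015)).astype(np.float32))
    M=cv2.moments(hull);return np.array([M['m10']/M['m00'],M['m01']/M['m00']]),M['m00']
E
python3 - <<'E'
from h import *
from plant import cams
I={c:cv2.imread(f'pics/{c}0.png') for c in('scene','top')};M={c:cams.camera_model(c) for c in I}
for col,bs in(('blue',{'scene':(185,185,222,222),'top':(222,250,258,288)}),('red',{'scene':(232,220,270,255),'top':(288,250,322,285)})):
    B={c:blob(I[c],bs[c],col) for c in I};print(col,{c:(B[c][1],B[c][2].round(1)) for c in B})
    f=lambda p:np.concatenate([moments(M[c],p)[0]-B[c][2] for c in I])
    s=least_squares(f,[.47,.1,.11]);print(s.x,s.fun,[moments(M[c],s.x)[1] for c in I])
# plate & port triangulation: mark_of for point
def tri(pts):
    f=lambda p:np.concatenate([proj(M[c],p)[0]-pts[c] for c in pts]);s=least_squares(f,[.5,0,.06]);return s.x,s.fun
print('plate',tri({'scene':np.array([375.6,282.4]),'top':np.array([402.8,222.4])}))
print('chamber',tri({'scene':np.array([231.7,256.6]),'top':np.array([278.4,271.4])}))
# ellipses
v=I['top'].copy();w=I['scene'].copy()
for (x,y,z,r_) in [(.53,-.36,.063,.0595)]: pass
cv2.imwrite('pics/pl.png',np.vstack([cv2.resize(I['scene'][240:330,300:440],(560,300)) if 0 else cv2.resize(I['scene'][240:330,310:430],(480,300)),cv2.resize(I['top'][190:260,360:445],(480,300))]))
E
```

```text
blue {'scene': (np.int32(126), array([200.5, 199.3])), 'top': (np.int32(146), array([239.3, 265.9]))}
[ 0.47278102 -0.02188297  0.12101709] [ 0.22841598 -0.02330334 -0.14202918  0.21583864] [267.27707912027836, 185.55329504492693]
red {'scene': (np.int32(157), array([249.2, 232.8])), 'top': (np.int32(138), array([303.8, 265.3]))}
[ 0.47165675 -0.1601866   0.121019  ] [ 0.36296334 -0.08848451 -0.21238691  0.29105798] [307.44443335966207, 170.25899575091898]
plate (array([ 0.56544559, -0.37849673,  0.05921563]), array([ 2.73892659, -0.7055271 , -2.40432265,  2.80410138]))
chamber (array([ 0.46884895, -0.09178287, -0.00157218]), array([ 0.29649624, -0.06715627, -0.19080451,  0.30846711]))
```

View pics/pl.png

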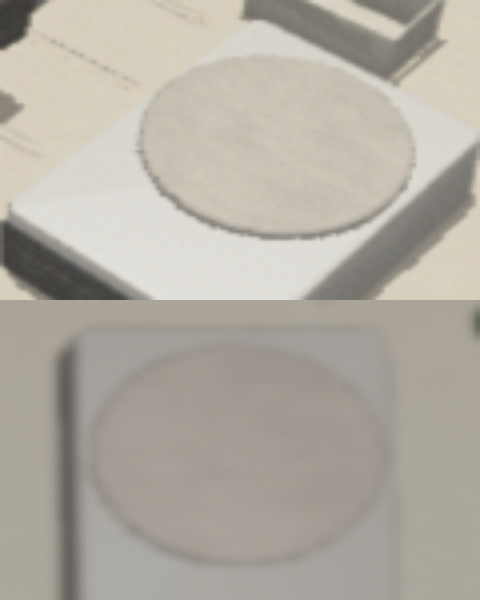

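```bash
python3 - <<'E'
from h import *
from plant import cams,sensors
I={c:cv2.imread(f'pics/{c}0.png') for c in('scene','top')};M={c:cams.camera_model(c) for c in I}
# caps, looser threshold
def blob2(img,box,col):
    u0,v0,u1,v1=box;c=img[v0:v1,u0:u1].astype(int);b,g,r=c[...,0],c[...,1],c[...,2]
    m=((b-r>30)&(b-g>12) if col=='blue' else (r-b>35)&(r-g>45)).astype(np.uint8)
    n,l,st,cc=cv2.connectedComponentsWithStats(m);k=1+st[1:,4].argmax();s=st[k]
    return s[:5],cc[k]+[u0,v0]
for col,bs in(('blue',{'scene':(185,185,222,222),'top':(222,250,258,288)}),('red',{'scene':(232,220,270,255),'top':(288,250,322,285)})):
    B={c:blob2(I[c],bs[c],col) for c in I};print(col,B)
    f=lambda p:np.concatenate([moments(M[c],p)[0]-B[c][1] for c in I])
    s=least_squares(f,[.47,.1,.11]);print(s.x.round(4),s.fun.round(2),[moments(M[c],s.x)[1] for c in I])
def ext(m,x,y,z):
    a=np.linspace(0,6.2832,360);q=proj(m,np.c_[x+.0595*np.cos(a),y+.0595*np.sin(a),np.full(360,z)]);return np.r_[q.min(0),q.max(0)]
obs={'scene':[345,256.5,413.5,309.4],'top':[376.3,200,428.7,251.4]}
f=lambda p:np.concatenate([ext(M[c],*p)-np.array(obs[c])+.5 for c in I])
s=least_squares(f,[.55,-.36,.063]);print('plate',s.x.round(4),s.fun.round(1))
E
```

```text
blue {'scene': (array([  8,   9,  16,  18, 221], dtype=int32), array([201.04977376, 201.84162896])), 'top': (array([ 10,   9,  15,  14, 170], dtype=int32), array([238.93529412, 265.74117647]))}
[ 0.474  -0.0193  0.1123] [ 0.25 -0.06 -0.07  0.26] [262.35788642347325, 182.18528584041633]
red {'scene': (array([  9,   7,  17,  19, 225], dtype=int32), array([249.10222222, 234.79555556])), 'top': (array([  9,   9,  14,  14, 160], dtype=int32), array([303.61875, 265.38125]))}
[ 0.4716 -0.1591  0.1152] [ 0.46 -0.08 -0.38  0.49] [303.96808077406604, 168.19141113897786]
plate [ 0.5644 -0.3802  0.0637] [ 0.1 -0.7  0.8  0.6 -0.6  0.3 -0.4  0.4]
```

The blue cap is at (0.474, -0.019) with its top at about 0.112. The plate centre is at (0.5645, -0.380, 0.063). I'll set the jaws along y so the gripper body clears the instrument.

Call:
drive_tool(series=[[[25,-26,4,0.024,88],[25,-26,4,0.024,80],[25,-26,4,0.024,70],[25,-26,4,0.024,60],[25,-26,4,0.024,60],[25,-26,4,0.024,60],[25,-26,4,0.024,60],[25,-26,4,0.024,60],[25,-26,4,0.024,60],[25,-26,4,0.02,60]]], force=20)

```text
clock: 1.9
tool_pos: [0.397, 0.3466, 0.2449]
eef_rot: [-0.001, 1.0, 0.0, 0.0]
contact_force: [-0.3, 0.1, 0.4]
opening: 0.683
```

Call:
drive_tool(series=[[[8,-37,0,0,60],[8,-37,0,0,60],[8,-37,0,0,60],[8,-37,0,0,60],[8,-37,0,0,60],[8,-37,0,0,60],[8,-37,0,0,60],[8,-37,0,0,60],[8,-37,0,0,60],[4,-33,0,0,60]]])

```text
clock: 2.9
tool_pos: [0.4726, -0.0204, 0.2448]
eef_rot: [0.0, 1.0, -0.0, 0.001]
contact_force: [0.1, -0.2, 0.4]
opening: 0.68
```

Call:
drive_tool(series=[[[0,0,-20,0,60],[0,0,-20,0,60],[0,0,-20,0,60],[0,0,-20,0,60],[0,0,-20,0,60],[0,0,0,0,60]]])

```text
clock: 3.5
tool_pos: [0.4705, -0.0184, 0.1429]
eef_rot: [-0.0, 1.0, -0.0, -0.002]
contact_force: [-0.9, -0.6, -0.6]
opening: 0.679
```

```bash
python3 - <<'E'
from plant import sensors,cams
import cv2,numpy as np
from h import proj
s=sensors.get_state();print(s['clock'],s['tool_pos'],s['contact_force'],s['q'].round(2) if hasattr(s['q'],'round') else s['q'])
o=[]
for c,(u,v) in(('scene',(140,130)),('top',(180,190))):
    im=cams.snapshot(c);p=proj(cams.camera_model(c),s['tool_pos'])[0];print(c,p)
    o.append(cv2.resize(im[v:v+120,u:u+160],(400,300),interpolation=2))
cv2.imwrite('pics/a1.png',np.hstack(o))
E
```

```text
3.5 [ 0.47051915 -0.01837393  0.14288611] [-0.94209895 -0.62074756 -0.63528794] [ 0.1   0.6  -0.25  2.08  0.29  0.5   1.21]
scene [195.22782688 185.82659017]
top [234.20517114 265.80695003]
```

View pics/a1.png

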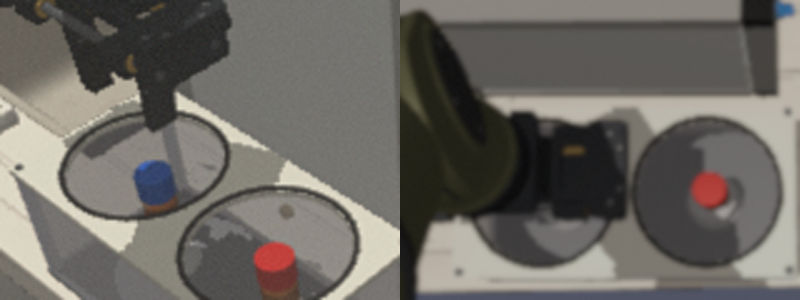

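```bash
python3 - <<'E'
from plant import sensors,cams
import cv2,numpy as np
from h import proj
s=sensors.get_state();t=np.array(s['tool_pos']);print(s['clock'],s['opening'])
im=cams.snapshot('scene');m=cams.camera_model('scene');u,v=140,110
b=cv2.resize(im[v:v+120,u:u+160],(800,600),interpolation=2)
for d,c in(((0,0,0),(0,255,0)),((0,.03,0),(0,255,255)),((0,-.03,0),(0,255,255)),((0,.0475,0),(255,0,255)),((0,-.0475,0),(255,0,255)),((0,0,.0187),(255,255,0))):
    p=(proj(m,t+d)[0]-[u,v]+.5)*5;cv2.circle(b,tuple(int(x) for x in p),4,c,-1)
cv2.imwrite('pics/a2.png',b)
E
```

```text
3.6 0.680133496292596
```

View pics/a2.png

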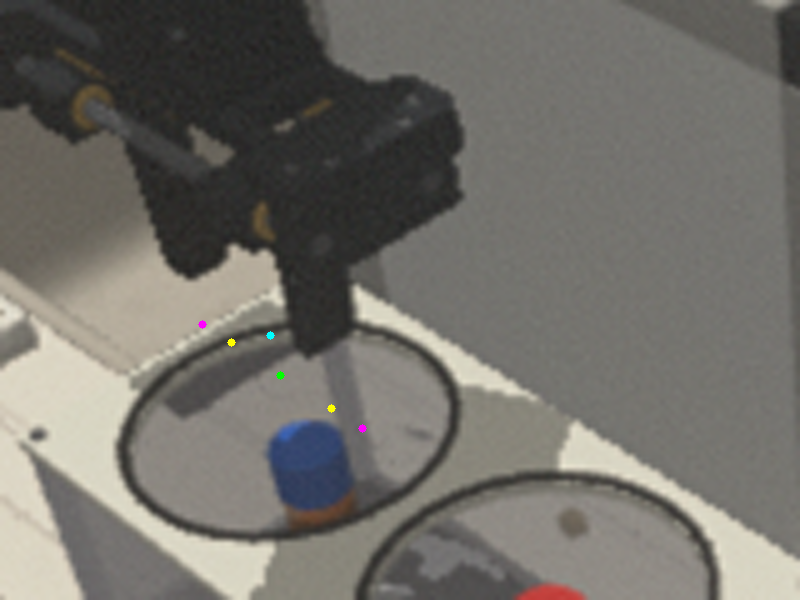

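```bash
python3 - <<'E'
from plant import sensors,cams
import cv2,numpy as np
from h import proj
s=sensors.get_state();t=np.array(s['tool_pos']);print(s['clock'],s['tool_pos'],s['eef_rot'])
o=[]
for n,u,v in(('scene',120,90),('top',160,180)):
    im=cams.snapshot(n);m=cams.camera_model(n)
    b=cv2.resize(im[v:v+150,u:u+100+20],(480,600),interpolation=2) 
    b=b if n=='scene' else b
    L=lambda P,c:cv2.polylines(b,[((proj(m,t+np.array(P))-[u,v]+.5)*4).astype(int).reshape(-1,1,2)],True,c,1)
    for z in(.0637,):L([(sx*.0375,sy*.0935,z) for sx,sy in((1,1),(1,-1),(-1,-1),(-1,1))],(255,0,255))
    for sg in(1,-1):
        for z in (0,.05): L([(sx*.009,sg*y,z) for sx,y in((1,.03),(1,.0475),(-1,.0475),(-1,.03))],(0,255,255))
    o.append(b[:,:400])
cv2.imwrite('pics/a3.png',np.hstack(o))
E
```

```text
3.65 [ 0.47258887 -0.01813285  0.14525311] [-1.33949463e-04  9.99999822e-01  8.88715102e-05  5.74990514e-04]
```

View pics/a3.png

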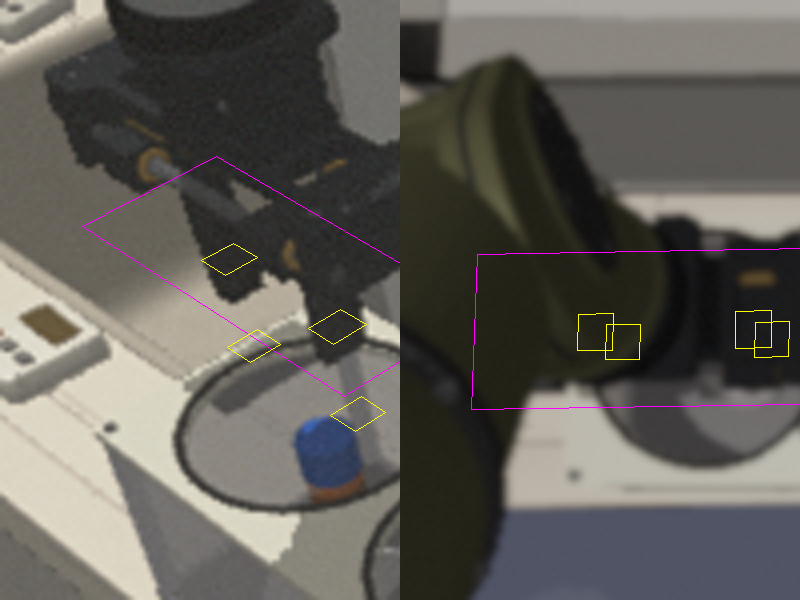

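The fingers look about 25–30 mm higher than the reported TCP predicts. I'll go down a little and compare again.

Call:
drive_tool(series=[[[0,0,-10,0,60],[0,0,-10,0,60],[0,0,-10,0,60],[0,0,0,0,60],[0,0,0,0,60]]])

```text
clock: 4.25
tool_pos: [0.4716, -0.0182, 0.1141]
eef_rot: [-0.0, 1.0, -0.0, -0.001]
contact_force: [0.2, -0.7, 0.6]
opening: 0.685
```

```bash
cat > look.py <<'E'
from plant import sensors,cams
import cv2,numpy as np,sys
from h import proj
s=sensors.get_state();t=np.array(s['tool_pos']);print(s['clock'],t,s['contact_force'],s['opening'])
im=cams.snapshot('scene');m=cams.camera_model('scene');u,v=[int(a) for a in sys.argv[2:4]]
b=cv2.resize(im[v:v+120,u:u+160],(800,600),interpolation=2)
h=s['opening']*.04405
for sg in(1,-1):
    for z in (0,.03): cv2.polylines(b,[((proj(m,t+np.array([(sx*.009,sg*y,z) for sx,y in((1,h),(1,h+.0175),(-1,h+.0175),(-1,h))]))-[u,v]+.5)*5).astype(int).reshape(-1,1,2)],True,(0,255,255) if z==0 else (0,255,0),1)
cv2.imwrite(f'pics/{sys.argv[1]}.png',b)
E
python3 look.py a4 130 110
```

```text
4.25 [ 0.47163724 -0.01820641  0.11405808] [ 0.2426244  -0.65481819  0.57463961] 0.6847150361590301
```

View pics/a4.png

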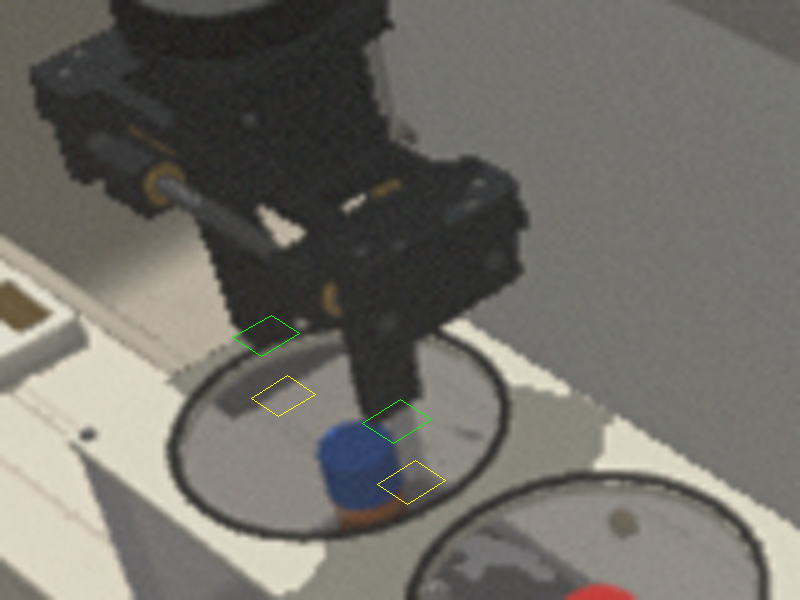

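```bash
cat > lt.py <<'E'
from plant import sensors,cams
import cv2,numpy as np,sys
from h import proj
s=sensors.get_state();t=np.array(s['tool_pos'])
im=cams.snapshot('top');m=cams.camera_model('top');u,v=[int(a) for a in sys.argv[2:4]]
b=cv2.resize(im[v:v+120,u:u+160],(800,600),interpolation=2)
for z,c in((.0637,(255,0,255)),(.12,(0,255,0))):
    cv2.polylines(b,[((proj(m,t+np.array([(sx*.0375,sy*.0935,z) for sx,sy in((1,1),(1,-1),(-1,-1),(-1,1))]))-[u,v]+.5)*5).astype(int).reshape(-1,1,2)],True,c,1)
cv2.imwrite(f'pics/{sys.argv[1]}.png',b)
E
python3 lt.py t1 170 200
```

```text
(no output)
```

View pics/t1.png

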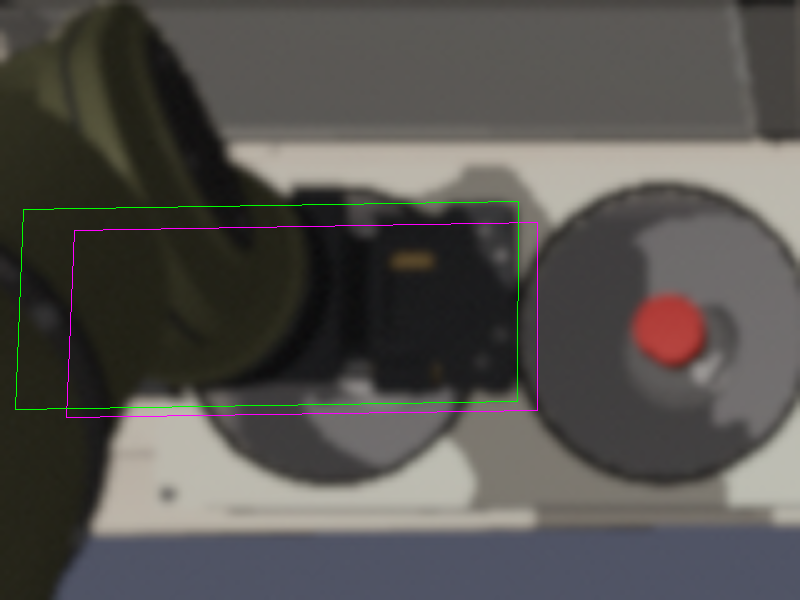

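Call:
drive_tool(series=[[[0,0,-10,0,60],[0,0,-10,0,60],[0,0,-10,0,60],[0,0,0,0,60],[0,0,0,0,60]]])

```text
clock: 4.85
tool_pos: [0.4716, -0.0183, 0.0841]
eef_rot: [-0.0, 1.0, -0.0, -0.001]
contact_force: [-0.1, 0.0, -0.4]
opening: 0.682
```

```bash
python3 look.py a5 130 110; python3 lt.py t2 170 200
```

```text
4.85 [ 0.47161837 -0.01827236  0.08406524] [-0.09401561  0.04918584 -0.36028486] 0.6816894965932392
```

View pics/a5.png

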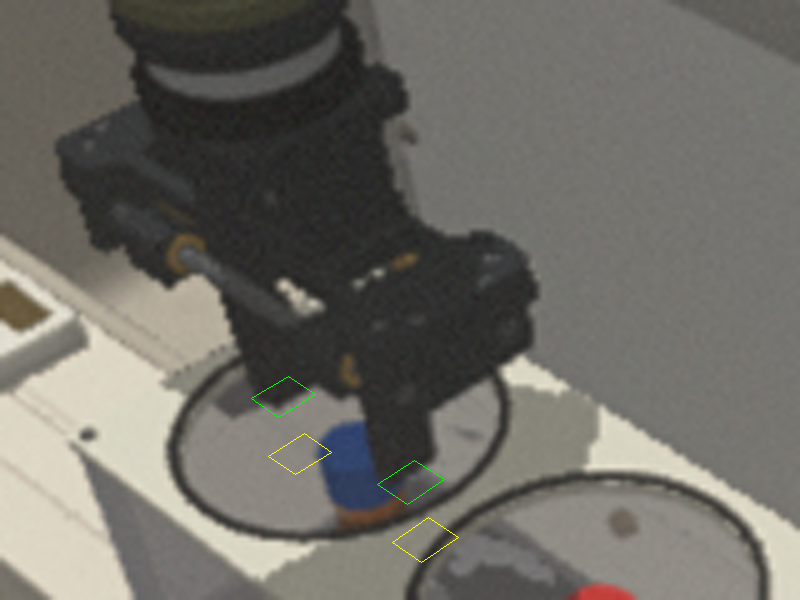

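View pics/t2.png

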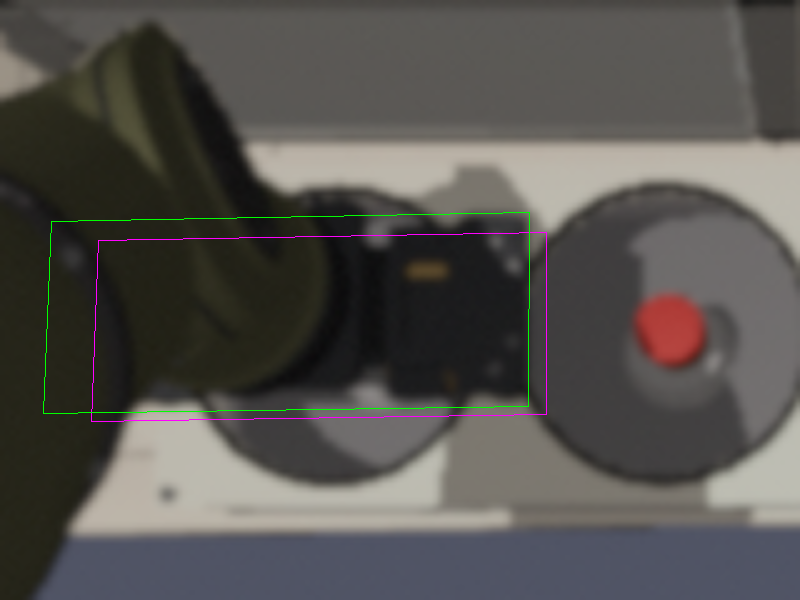

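The seen tips really are about 30 mm higher than reported: the tip shows inside the port, where z=0.084 would be hidden behind the rim. I'll keep descending in stages by sight.

Call:
drive_tool(series=[[[0,0,-7,0,60],[0,0,-7,0,60],[0,0,-6,0,60],[0,0,0,0,60],[0,0,0,0,60]]])

```text
clock: 5.45
tool_pos: [0.4718, -0.0183, 0.0643]
eef_rot: [-0.0, 1.0, -0.0, -0.0]
contact_force: [-0.0, 1.3, 0.1]
opening: 0.678
```

```bash
python3 look.py a6 130 110
```

```text
5.45 [ 0.47178585 -0.01825918  0.06426436] [-0.01131301  1.271605    0.06149196] 0.6777209946795991
```

View pics/a6.png

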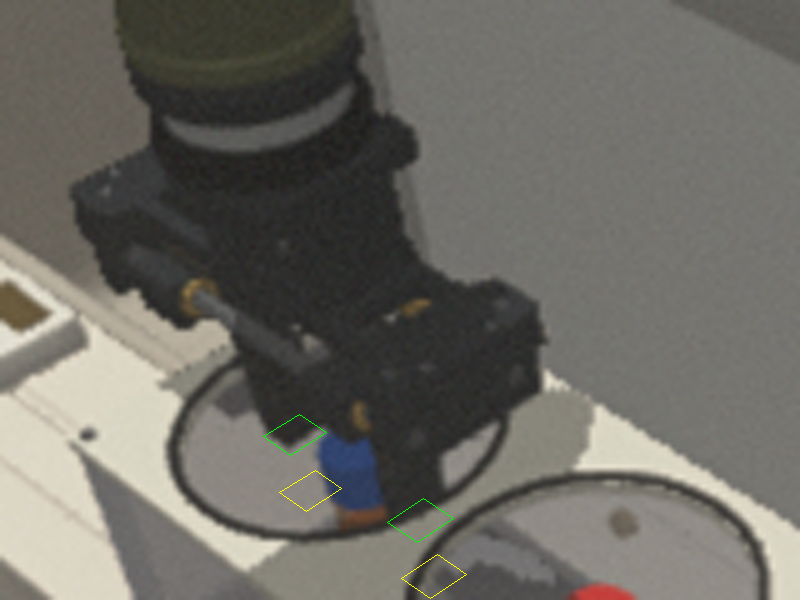

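Call:
drive_tool(series=[[[1,0,-6,0,60],[1,0,-6,0,60],[0,0,0,0,60],[0,0,0,0,45],[0,0,0,0,38]]])

```text
clock: 6.0
tool_pos: [0.474, -0.0183, 0.0526]
eef_rot: [-0.0, 1.0, 0.0, -0.0]
contact_force: [0.3, 0.8, 0.2]
opening: 0.525
```

```bash
python3 look.py a7 130 110; python3 lt.py t3 170 200
```

```text
6.0 [ 0.4739848  -0.01828694  0.05256383] [0.25275821 0.76239691 0.17675355] 0.5246544752062052
```

View pics/a7.png

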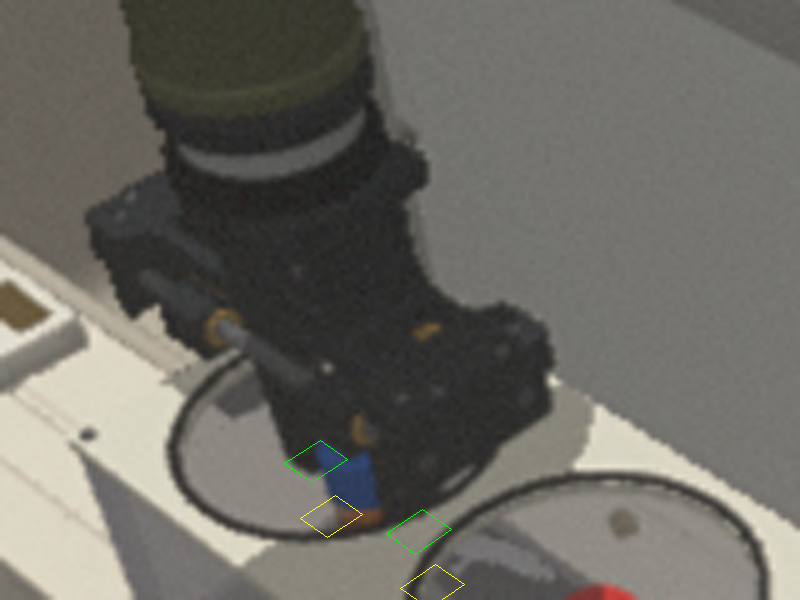

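View pics/t3.png

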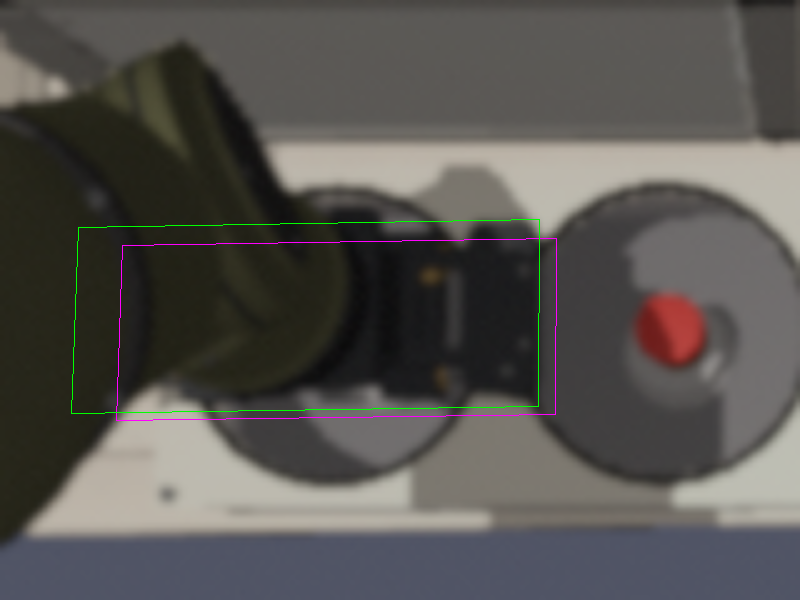

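Call:
drive_tool(series=[[[0,0,0,0,30],[0,0,0,0,24],[0,0,0,0,24],[0,0,0,0,24],[0,0,0,0,24],[0,0,0,0,24]]], force=25)

```text
clock: 6.7
tool_pos: [0.4741, -0.0183, 0.0527]
eef_rot: [-0.0, 1.0, 0.0, 0.0]
contact_force: [-0.6, 0.1, 3.1]
opening: 0.329
```

```bash
python3 look.py a8 130 110
```

```text
6.7 [ 0.47410036 -0.01827182  0.05266148] [-0.59299763  0.10961089  3.14522007] 0.3290015316091548
```

View pics/a8.png

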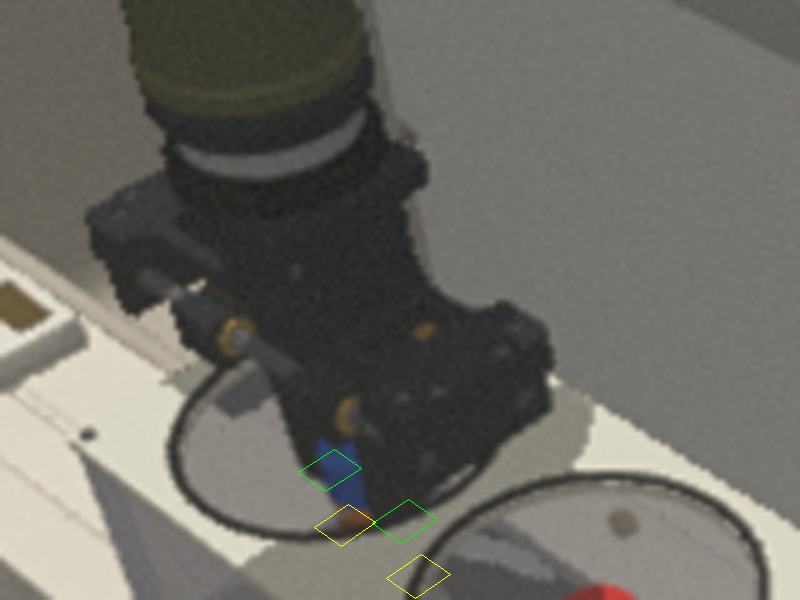

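Call:
drive_tool(series=[[[0,0,4,0,24],[0,0,8,0,24],[0,0,12,0,24],[0,0,16,0,24],[0,0,20,0,24],[0,0,20,0,24],[0,0,20,0,24],[0,0,20,0,24],[0,0,10,0,24],[0,0,0,0,24]]])

```text
clock: 7.75
tool_pos: [0.4748, -0.0183, 0.1838]
eef_rot: [0.0, 1.0, 0.0, 0.001]
contact_force: [-0.2, -0.1, -1.1]
opening: 0.335
```

```bash
python3 look.py a9 130 80; python3 lt.py t4 170 200
```

```text
7.75 [ 0.47477818 -0.01833412  0.18382562] [-0.23138552 -0.14912976 -1.14813017] 0.3354985760270527
```

View pics/a9.png

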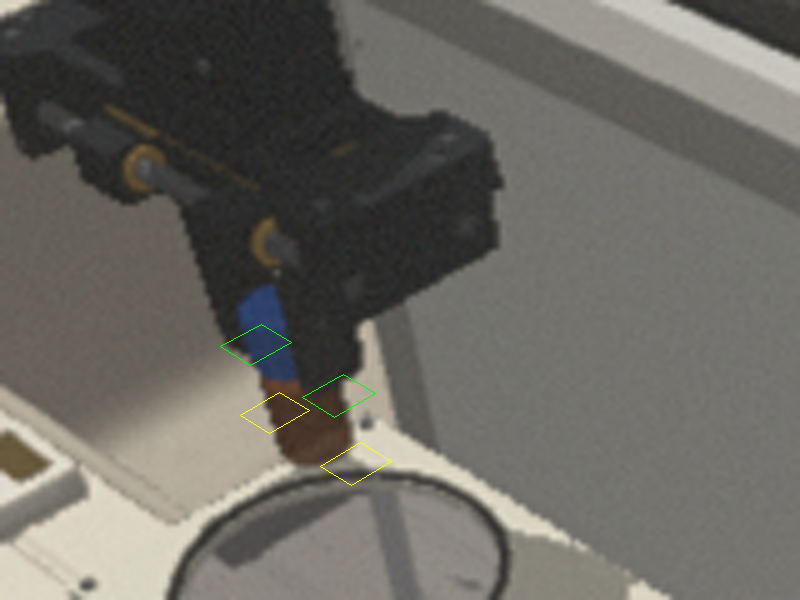

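It's gripped round the cap, upright, with the foot at about 0.18. I'll move in -y first, staying in front of the instrument.

Call:
drive_tool(series=[[[0,-8,0,0,24],[0,-16,0,0,24],[0,-24,0,0,24],[0,-28,0,0,24],[0,-28,0,0,24],[0,-28,0,0,24],[0,-28,0,0,24],[0,-28,0,0,24],[0,-28,0,0,24],[0,-28,0,0,24]]])

```text
clock: 8.85
tool_pos: [0.4728, -0.2639, 0.1813]
eef_rot: [0.0, 1.0, 0.0, -0.001]
contact_force: [-0.7, -0.1, -1.0]
opening: 0.335
```

Call:
drive_tool(series=[[[0,-28,0,0,24],[0,-28,0,0,24],[0,-24,0,0,24],[0,-16,0,0,24],[0,-14,0,0,24],[0,-8,0,0,24],[0,0,0,0,24]]])

```text
clock: 9.55
tool_pos: [0.4737, -0.3809, 0.1822]
eef_rot: [0.0, 1.0, 0.0, -0.0]
contact_force: [0.0, 0.2, -0.0]
opening: 0.331
```

Call:
drive_tool(series=[[[8,0,0,0,24],[16,0,0,0,24],[20,0,0,0,24],[20,0,0,0,24],[16,0,0,0,24],[8,0,0,0,24],[2,0,0,0,24],[0,0,0,0,24]]])

```text
clock: 10.35
tool_pos: [0.5639, -0.3797, 0.1824]
eef_rot: [-0.0, 1.0, 0.0, -0.0]
contact_force: [-1.6, -0.1, 0.3]
opening: 0.329
```

```bash
python3 look.py b1 300 180; python3 lt.py t5 320 160
```

```text
10.35 [ 0.56385981 -0.37971223  0.18241763] [-1.55214774 -0.08608959  0.31142116] 0.32861114948883746
```

View pics/b1.png

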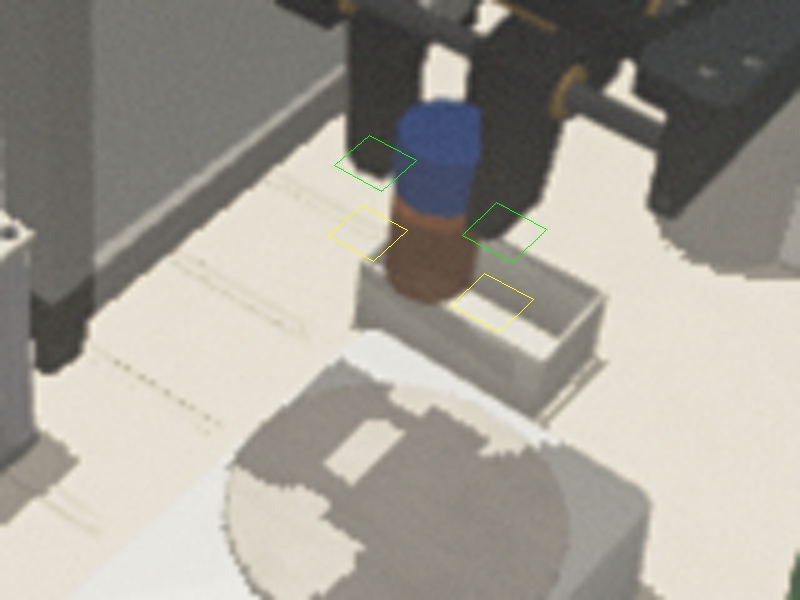

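View pics/t5.png

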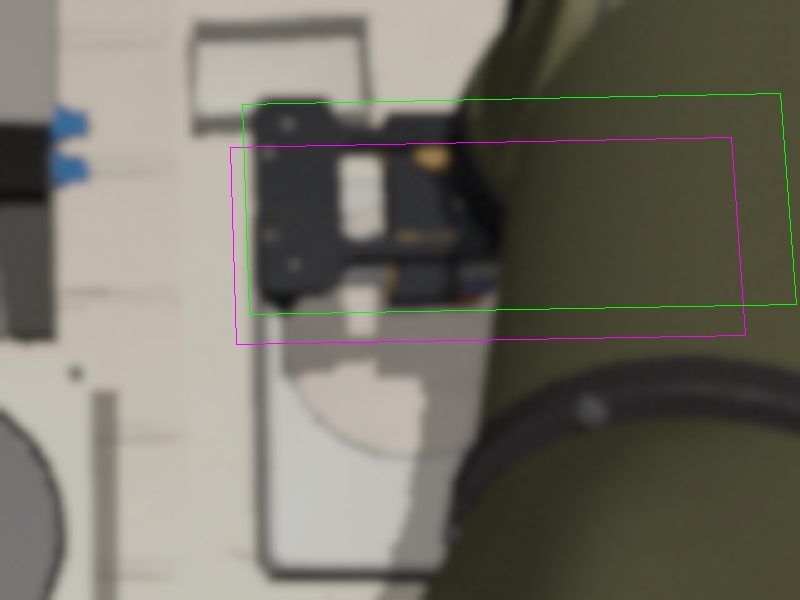

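```bash
python3 - <<'E'
from h import *
from plant import cams
M=cams.camera_model('scene')
# predicted silhouette overlay for z hypotheses
b=cv2.imread('pics/b1.png')
for zt,c in((.24,(0,255,0)),(.25,(0,255,255))):
  for (z1,z0,r) in((zt,zt-.022,.015),(zt-.022,zt-.06,.014)):
    h=cv2.convexHull(((proj(M,cyl(.564,-.380,z1,z0,r))-[300,180]+.5)*5).astype(np.int32));cv2.polylines(b,[h],True,c,1)
cv2.imwrite('pics/b1o.png',b[:400])
E
```

```text
(no output)
```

View pics/b1o.png

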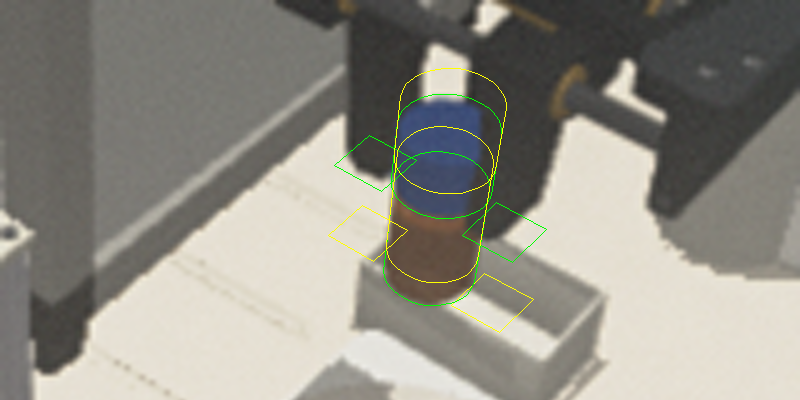

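The vial matches the prediction (green outline): axis at (0.564, -0.380), foot at about 0.180. It needs to go down about 117 mm.

Call:
drive_tool(series=[[[0,0,-8,0,24],[0,0,-16,0,24],[0,0,-20,0,24],[0,0,-20,0,24],[0,0,-18,0,24],[0,0,-12,0,24],[0,0,-8,0,24],[0,0,-4,0,24],[0,0,0,0,24],[0,0,0,0,24]]])

```text
clock: 11.45
tool_pos: [0.5645, -0.3805, 0.0772]
eef_rot: [-0.0, 1.0, -0.0, 0.001]
contact_force: [-0.2, -1.0, -0.3]
opening: 0.335
```

```bash
python3 look.py b2 300 210; python3 - <<'E'
from h import *
from plant import cams
M=cams.camera_model('scene')
b=cv2.imread('pics/b2.png');zt=.134
for (z1,z0,r) in((zt,zt-.022,.015),(zt-.022,zt-.06,.014)):
    h=cv2.convexHull(((proj(M,cyl(.564,-.380,z1,z0,r))-[300,210]+.5)*5).astype(np.int32));cv2.polylines(b,[h],True,(0,255,0),1)
for c,(x,y) in (((0,0,255),(.5645,-.380)),):
    h=cv2.convexHull(((proj(M,cyl(x,y,.063,.063,.0595))-[300,210]+.5)*5).astype(np.int32));cv2.polylines(b,[h],True,c,1)
cv2.imwrite('pics/b2.png',b)
E
```

```text
11.45 [ 0.56449847 -0.38053611  0.07723747] [-0.1724219  -0.96882093 -0.32061523] 0.33451334029367386
```

View pics/b2.png

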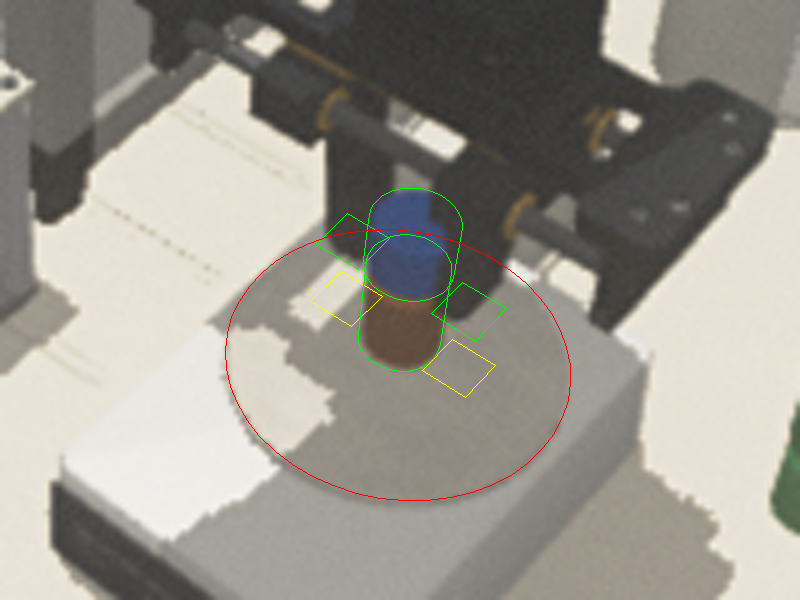

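Both overlays fit: the vial is centred over the plate with the foot about 11 mm above it. Lowering slowly.

Call:
drive_tool(series=[[[0,0,-3,0,24],[0,0,-2,0,24],[0,0,-2,0,24],[0,0,-1,0,24],[0,0,0,0,24],[0,0,0,0,24]]])

```text
clock: 12.1
tool_pos: [0.564, -0.3803, 0.0685]
eef_rot: [-0.0, 1.0, 0.0, -0.0]
contact_force: [0.2, 0.3, -0.4]
opening: 0.33
```

Call:
drive_tool(series=[[[0,0,-1,0,24],[0,0,0,0,24]]])

```text
clock: 12.3
tool_pos: [0.5639, -0.3803, 0.0675]
eef_rot: [-0.0, 1.0, 0.0, -0.0]
contact_force: [0.7, -0.3, -1.8]
opening: 0.329
```

Call:
drive_tool(series=[[[0,0,-1,0,24],[0,0,0,0,24]]])

```text
clock: 12.5
tool_pos: [0.5639, -0.3802, 0.0664]
eef_rot: [-0.0, 1.0, 0.0, -0.0]
contact_force: [0.6, -0.5, -0.9]
opening: 0.329
```

Call:
drive_tool(series=[[[0,0,-0.5,0,24],[0,0,0,0,24]]])

```text
clock: 12.7
tool_pos: [0.564, -0.3803, 0.066]
eef_rot: [-0.0, 1.0, 0.0, -0.0]
contact_force: [0.5, -0.2, -0.9]
opening: 0.332
```

Call:
drive_tool(series=[[[0,0,-0.5,0,24],[0,0,0,0,24]]])

```text
clock: 12.9
tool_pos: [0.5641, -0.3803, 0.0657]
eef_rot: [-0.0, 1.0, -0.0, 0.0]
contact_force: [-0.6, 0.0, 0.5]
opening: 0.329
```

Call:
drive_tool(series=[[[0,0,-0.5,0,24],[0,0,0,0,24]]])

```text
clock: 13.1
tool_pos: [0.5642, -0.3803, 0.0656]
eef_rot: [-0.0, 1.0, -0.0, 0.0]
contact_force: [-1.9, 0.7, 5.5]
opening: 0.332
```

Contact: 5.5 N upward. Releasing now.

Call:
drive_tool(series=[[[0,0,0,0,31],[0,0,0,0,33],[0,0,0,0,37],[0,0,0,0,45],[0,0,0,0,60],[0,0,0,0,60],[0,0,0,0,60]]])

```text
clock: 13.8
tool_pos: [0.564, -0.3802, 0.065]
eef_rot: [-0.0, 1.0, 0.0, -0.0]
contact_force: [0.1, -0.2, -0.1]
opening: 0.681
```

```bash
python3 look.py b3 300 210
```

```text
13.8 [ 0.56400355 -0.38023392  0.06498944] [ 0.10024421 -0.18366138 -0.13582864] 0.6812468305414905
```

View pics/b3.png

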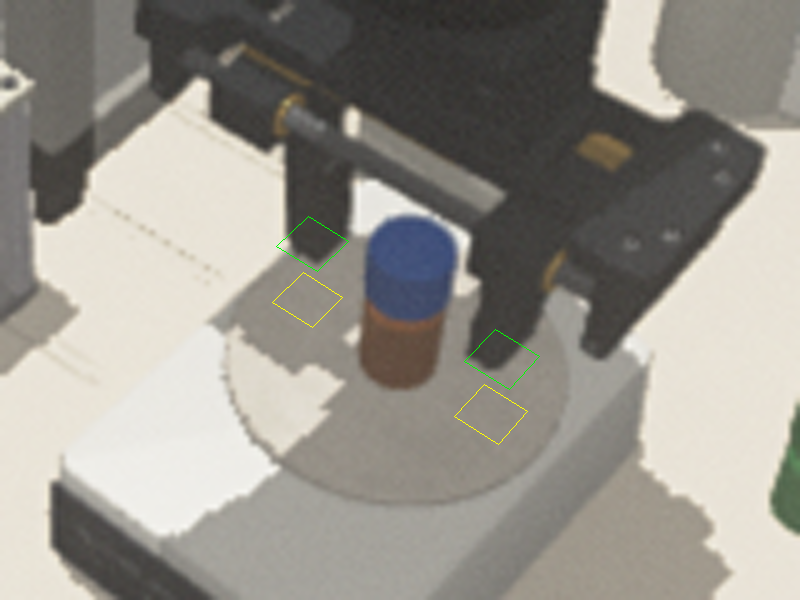

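Released, and the vial stands upright. Going straight up to clear it.

Call:
drive_tool(series=[[[0,0,6,0,60],[0,0,12,0,60],[0,0,20,0,60],[0,0,25,0,60],[0,0,25,0,60],[0,0,25,0,60],[0,0,20,0,60],[0,0,10,0,60],[0,0,0,0,60]]])

```text
clock: 14.75
tool_pos: [0.565, -0.3807, 0.2103]
eef_rot: [-0.0, 1.0, -0.001, 0.002]
contact_force: [0.2, 0.5, -0.5]
opening: 0.678
```

Call:
drive_tool(series=[[[-8,0,0,0,60],[-18,0,0,0,60],[-25,0,0,0,60],[-25,0,0,0,60],[-25,0,0,0,60],[-18,0,0,0,60],[-8,0,0,0,60],[0,0,0,0,60],[0,0,0,0,60]]])

```text
clock: 15.65
tool_pos: [0.4377, -0.38, 0.2077]
eef_rot: [-0.0, 1.0, 0.0, 0.0]
contact_force: [0.1, -0.1, 0.1]
opening: 0.684
```

```bash
python3 - <<'E'
from h import *
from plant import cams,sensors
s=sensors.get_state();print(s['clock'],s['tool_pos'],s['contact_force'])
M={c:cams.camera_model(c) for c in('scene','top')};I={c:cams.snapshot(c) for c in M}
for c in I: cv2.imwrite(f'pics/{c}F.png',I[c])
for n in('vial_blue','vial_red'):
  for c in I: print(n,c,[(d['at'],d['confidence']) for d in cams.mark_of(c,n)[:3]])
b=cv2.resize(I['scene'][180:330,240:440],(800,600),interpolation=2)
for (z1,z0,r) in((.123,.101,.015),(.101,.063,.014),(.063,.063,.0595)):
    h=cv2.convexHull(((proj(M['scene'],cyl(.5645,-.380,z1,z0,r))-[240,180]+.5)*4).astype(np.int32));cv2.polylines(b,[h],True,(0,255,0),1)
cv2.imwrite('pics/F.png',b)
E
```

```text
15.65 [ 0.43769985 -0.37997161  0.20773008] [ 0.10852756 -0.11592821  0.10100298]
vial_blue scene [([378.4, 284.4], 0.94)]
vial_blue top [([403.4, 228.6], 0.68)]
vial_red scene [([462.0, 308.6], 0.84), ([254.5, 256.1], 0.73)]
vial_red top [([304.5, 263.7], 0.68), ([446.4, 195.2], 0.5)]
```

View pics/F.png

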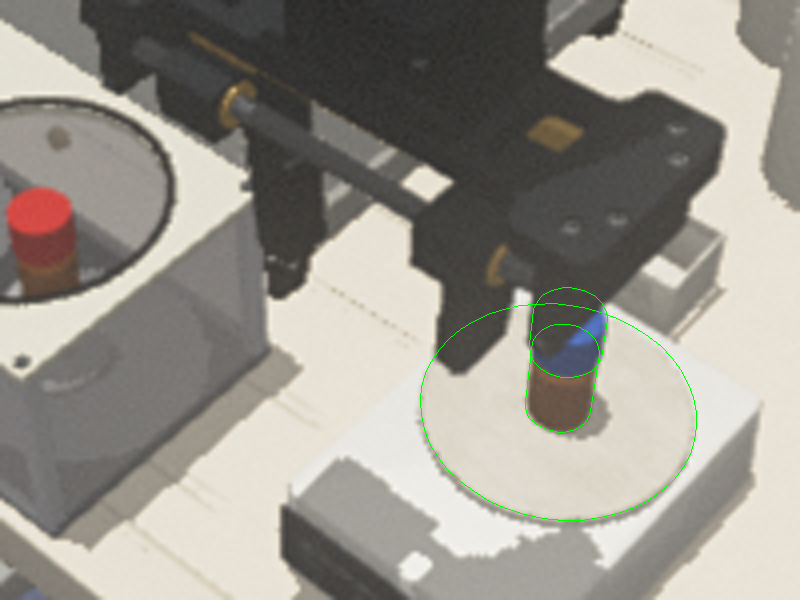

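View pics/sceneF.png

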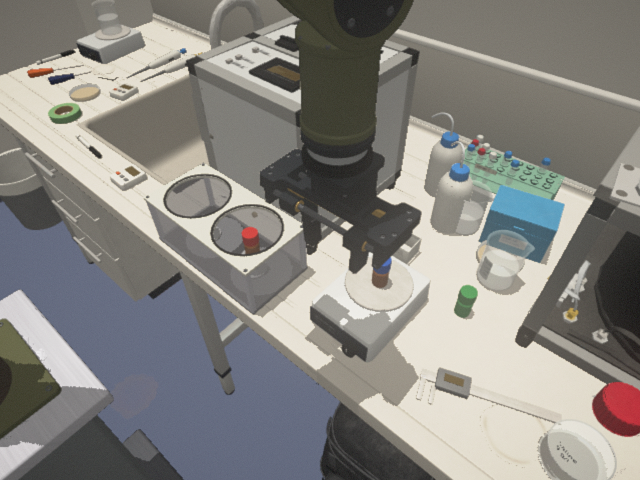

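The vial stands upright at scene (380,275) and matches the outline centred on the plate. The red vial is still at scene (250,238), the green one is untouched, and the gripper is clear of everything.

```bash
python3 -c "
from plant import r;print(r.finish_job())"
```

```text
the job is handed in; nothing more can be done
None
```

I gripped the blue-capped vial round its cap through the left port and lifted it out. I carried it in front of the instrument, lowered it onto the stirrer plate with about 5.5 N at contact, then let go and backed off. The job was handed in at about 16 s of the 42 s allowed.

**Last checks:** The vial stands upright, and its outline in the scene picture matches the one predicted for the plate centre (0.5645, -0.380) closely. In that picture the gripper hides part of the cap, but the foot is fully visible. The red vial is still on its pedestal and the green one is untouched. The robot touches nothing: force readings are near zero and the gripper is well clear.

**Disagreements:**
- **Finger height:** the visible fingertips sat about 30 mm higher than the reported TCP, consistently. I set the grasp height by the pictures instead; the carried vial then matched its predicted position, and contact came within about 1 mm of the height I expected.
- **Top camera:** after placing, the network put the blue vial's foot at (403, 229), about 6 px from where it had put the plate centre, (403, 222). I did not resolve this. The outline fit, which I trust more, showed no such offset.

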